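Set the herb mill four clicks off zero and close it up

ROBOT

A 7-joint arm with a two-finger parallel gripper is mounted at the origin on a cart in front of the work surface, level with it; the furniture and walls round the work are solid. World frame = base frame: x ahead of the robot, y to its left, z up, the work surface at z = 0. Lengths are in m, angles in rad, forces in N, time in s.
With the tool pointing down it reaches from about 0.4 to 0.85 m from the base axis. Payload 10.4 kg.
Tool frame: the origin (TCP) lies at the very end of the fingers, on their centre line; the grasp point (between the pads) lies 19 mm behind it; z points along the fingers, y is the line along which they close (so a half turn about z gives the same grasp; the last joint's range is limited). The gripper opens to 87 mm and grips with 3 to 60 N. Pads are 19 mm wide; open, the fingers measure 117 mm over their backs; the gripper's body (75 mm by 190 mm) begins 51 mm behind the grasp point.
Start: joints at [1.169, 0.332, -0.065, 1.46, 0.022, 1.35, -0.088], TCP at [0.231, -0.581, 0.223] pointing down, gripper open.
Joint ranges: [-2.6, 2.6], [-0.5, 2.12], [-1.47, 1.34], [0.16, 2.42], [-1.27, 4.41], [0.06, 2.06], [-2.6, 2.6]. Speed limits (rad/s): [2.22, 2.22, 2.79, 2.79, 3.14, 3.14, 3.14].

INTERFACE

Orientations are given as a unit quaternion [x, y, z, w].
In Python, from bench import * gives the robot as it stands.
- The arm moves only by the tool step_arm, never from a script. Its arguments are lists of equal length, an entry for each row: "delta_pos": the shift along the world's x, y, z in units of 25 mm (1.0 is 25 mm), a list of three; "turn": the turn about the world's z in units of 0.12 rad (1.0 is 0.12 rad). In form: {"delta_pos": [[tx, ty, tz], ...], "turn": [turn, ...]}. A call has 1 to 12 rows; each row shifts and turns the commanded pose from where the row before left it; what a row does not reach is not made up. A row lasts 1/10 s, in which the tool goes at most 50 mm and 8.59 degrees, less where a joint would pass 70% of its speed; a pose out of reach is approached as far as the arm can. A call with a number of a shift or a turn outside -1 to 1 is refused whole. A call with a gripper value outside its range is refused whole. "grip" is the closure, from 0 (fully open) to 1 (shut), set as the call begins (left out, the last holds). The fingers move at their own pace and stop on an object; "newtons" is the grip in N (left out, the last holds). Time passes only in rows, so rows that do not move let the fingers close. It gives the time, the measured TCP pose, the force, the opening and the grip force at its end, in the units of the state.
- read_state(): the state, without advancing time (a new reading comes with each control period).
- camera(name): name is "scene" or "top" or "wrist"; returns a dict with "image" (420x560x3 uint8, red, green, blue), "z_map" (420x560 float32, m along the optical axis (not along the pixel's ray), 0 where there is no reading), "mtx" (3x3 intrinsics, pixels), "view" (4x4, takes a point from world to camera coordinates). Camera axes: x right, y up, looking along -z (the intrinsics and any distortion apply to the point x, -y, -z); pixel columns grow to the right and rows downward; lengths in m; the calibration is good to about 2 mm. The wrist camera is an equidistant fisheye: a pixel r from the principal point sees the ray r / f radians off the axis. A picture is of the moment at which its call begins.
- close_job(): hands the job in; it is judged then, once.
The state is a dict: "time": time; "joint_positions": joint angles; "joint_vel": joint speeds; "joint_torque": joint torques, N m; "ee_pos": TCP position; "eef_rot": TCP orientation; "ft_force": force on the tool from outside, world axes, zero at the start; "torque": the same for the moment, N m; "width": finger opening in m; "grip_force": force on a finger pad.
Only numpy, scipy, OpenCV 4.12 (cv2) and the standard library are available. Lean on these libraries where they do the work, as an engineer would, in place of code of your own. Each camera call takes 0.05 s, during which the arm holds its last target. There are 200 camera calls.

TASK

Get the herb mill ready for the next batch: push its collar lever clockwise (seen from above) until it comes up against the zero stop, then back it off exactly four clicks the other way. Then hang the loose lid back on the hopper without dropping it, both of its knuckles down over the two hinge pins and the lid lying flat on the rim, and swing the latch arm in over the lid as far as it will go. Leave the things standing around undisturbed.

Things in the scene. Friction and masses are not known exactly. Their poses are not given: they have to be found in the camera images.
- mill: herb mill, fixed on the long counter: grey base 185 x 200 x 46 mm, drawer front at its front, round aluminium housing, dark ribbed collar, open steel hopper (outer rim radius 68 mm, 168 mm above the counter). Origin on the collar's upright axis at counter height; z up, front is -x, hinge side +x. Only lever post, hinge pins (to 167 mm) and latch stand up round the hopper.
- collar (a joint): angle of the stepped collar, rad, growing counter-clockwise from above; 0 at zero (hard stop at -0.03), coarse stop at 1.86. A spring detent clicks every 15 degrees (0.262 rad): four clicks off zero is 1.047. About 6 N at the lever post takes it over a click; past half-way it jumps ahead to the next detent and stays. Index marks on the ring below show the clicks, zero and five longer.
- lever_post (a point): upright black post on the end of the collar's steel lever, to be pushed sideways by a fingertip: 15 mm thick, from 109 to 149 mm above the counter, 19 mm ball on top (to 161 mm). Point on its axis, 135 mm above the counter, 112 mm from the collar's axis; its bearing in the mill's frame, from +x counter-clockwise, is 125 degrees + the collar's angle.
- hinge_pins (a point): middle between the two hinge pins of the mill, on their axis (mill frame x 0.092, y 0, z 0.160). The pins are level steel rods 8 mm thick that stick out along y on both sides of an upright post 36 mm wide, to 50 mm from the middle.
- hopper_rim (a point): centre of the hopper's mouth, at rim height (mill frame 0, 0, 0.168).
- lid_knob (a point): centre of the round wooden knob (26 mm thick) on the loose dark steel lid, 300 g; z up, x toward its knuckles. Point 38.5 mm above the lid's lowest face, knob top at 47. Plate radius 70 mm, underside 16 mm above the lowest face; plug of radius 50 mm below it, for the hopper (57 mm or more inside). Starts upright on the white table. Seated: point over the hopper's centre, 190.5 mm above the counter.
- lid_knuckles (a point): middle between the lid's two knuckles, where the pins' axis lies once seated: 92 mm from the knob's axis along the lid's x, 8 mm above its lowest face. Each knuckle is a fork open below, 18 mm wide, 30.5 mm to either side, with a 13 mm gap and a flared mouth for the 8 mm pin.
- latch (a joint): angle of the latch arm about its upright pillar at the mill's side (mill frame x 0.020, y -0.086), rad: 0 = swung out, arm along the mill's +x; grows counter-clockwise from above, in over the lid, to its stop at 1.75. Stays where it is left (about 1.3 N at the peg moves it). It passes 1 to 2 mm above a seated lid; a lid not seated blocks it.
- latch_peg (a point): the upright black peg near the end of the latch arm, to be pushed sideways: 12 mm thick, from 180 to 208 mm above the counter, 46 mm from the arm's pillar. The point is on its axis, 196 mm above the counter.
- mortar: small bronze mortar, 56 mm wide and 55 mm tall, a bystander; origin under its centre
- herb_packet: herb packet tied with string, 68 x 84 x 52 mm, a bystander; origin under its centre
- spice_jar: small spice jar, 40 mm wide and 105 mm tall, a bystander; origin under its centre
- spool: spool of cotton string, 41 mm wide and 45 mm tall, a bystander; origin under its centre
- dish: small porcelain dish, 66 mm wide and 20 mm tall, a bystander; origin under its centre
- lid: the loose lid as a whole (see lid_knob); origin in the middle of its lowest face

How it is judged:
By the outcome, as a careful person would: the job done as asked, in the order asked, and still so for the second after the job is handed in, with the robot touching nothing.
It also fails if it takes over 72 s, if anything falls off the work surface, if the arm or the gripper's body presses on something with over 40 N, if the wrist force passes 120 N, or if a joint passes its speed limit or range.

## Working session

There is one attempt and no reset: what is moved stays moved. The work goes in short steps, Python scripts to look and compute and a tool call to move; the robot and the scene stay as the last step left them, time stands still between calls to the robot, and variables do not carry over. Pictures are saved under pics/ and viewed, at most 13 in all, crops included, and the job is handed in when it is done.

Besides the shell and the picture viewer there is one more tool, called after "Call:" in YAML: its name, and indented under it one key for each argument. step_arm: Moves the arm, as the interface text tells. Shifts and turns lie within -1 to 1; 1 stands for 25 mm of shift or 0.12 rad of turn. Its arguments: {"type":"object","properties":{"delta_pos":{"type":"array"},"turn":{"type":"array"},"grip":{"type":"number"},"newtons":{"type":"number"}},"required":["delta_pos","turn"]}

```bash
mkdir -p pics; cat > h.py <<'E'
from bench import *
import numpy as np, cv2
def cam(n):
    c=camera(n); return c
def cloud(c):
    K=c["mtx"]; z=c["z_map"]; v,u=np.indices(z.shape)
    p=np.stack([(u-K[0,2])/K[0,0]*z, -(v-K[1,2])/K[1,1]*z, -z],-1)
    T=np.linalg.inv(c["view"]); w=p@T[:3,:3].T+T[:3,3]; w[z==0]=np.nan
    return w
def save(c,n): cv2.imwrite(f"pics/{n}.png",c["image"][...,::-1])
E
python3 - <<'E'
from h import *
s=read_state(); print({k:np.round(v,3) for k,v in s.items()})
for n in("scene","top"):
    c=cam(n); save(c,n+"0"); np.savez(n+"0.npz",w=cloud(c),im=c["image"],K=c["mtx"],V=c["view"]); print(n,c["mtx"],np.linalg.inv(c["view"]).round(3))
E
```

```text
{'time': np.float64(0.0), 'joint_positions': array([ 1.169,  0.333, -0.065,  1.461,  0.022,  1.35 , -0.089]), 'joint_vel': array([-0.002,  0.001,  0.001, -0.001,  0.001, -0.001,  0.002]), 'joint_torque': array([-1.0000e-03, -6.2326e+01,  2.4000e-02, -3.8989e+01, -6.1000e-02,
        4.0000e-02,  0.0000e+00]), 'ee_pos': array([ 0.231, -0.58 ,  0.222]), 'eef_rot': array([ 0.982,  0.188, -0.   , -0.001]), 'ft_force': array([ 0.153, -0.023, -0.016]), 'torque': array([0.086, 0.023, 0.004]), 'grip_force': np.float64(0.0), 'width': np.float64(0.087)}
scene [[433.33715726   0.         279.82745873]
 [  0.         433.33715726 208.23382886]
 [  0.           0.           1.        ]] [[ 0.864  0.359 -0.354  0.191]
 [-0.504  0.621 -0.6   -0.55 ]
 [ 0.004  0.697  0.717  0.966]
 [ 0.     0.     0.     1.   ]]
top [[420.7614802    0.         288.14956191]
 [  0.         420.7614802  213.11005762]
 [  0.           0.           1.        ]] [[-0.022  0.986 -0.163  0.379]
 [-1.    -0.021  0.008  0.171]
 [ 0.005  0.163  0.987  1.469]
 [ 0.     0.     0.     1.   ]]
```

View pics/scene0.png

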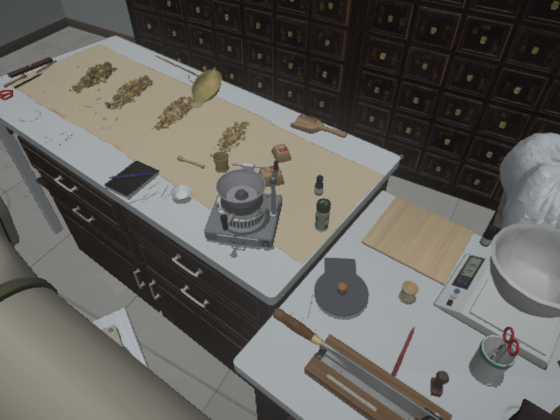

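View pics/top0.png

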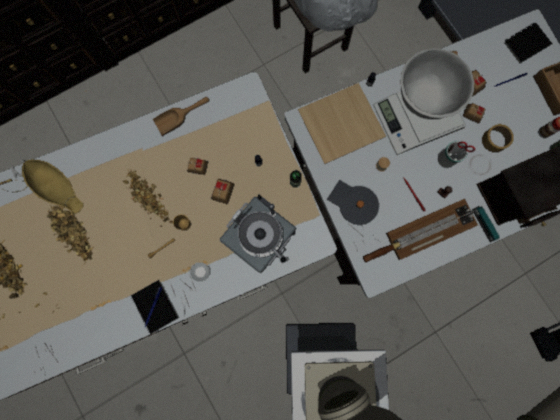

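Scene: mill at scene (243,205) / top (262,232); lid on the white table at scene (342,290) / top (357,204), its knuckle block toward upper left. Next I zoom in and measure.

```bash
python3 - <<'E'
from h import *
S=np.load("scene0.npz");T=np.load("top0.npz")
a=cv2.resize(S["im"][150:270,190:350],None,fx=5,fy=5,interpolation=cv2.INTER_CUBIC)[:,:800]
b=cv2.resize(T["im"][175:285,205:395],None,fx=4.2,fy=4.2,interpolation=cv2.INTER_CUBIC)
cv2.imwrite("pics/a.png",a[...,::-1]);cv2.imwrite("pics/b.png",b[...,::-1])
w=T["w"];ws=S["w"]
for n,W,(v,u) in [("mill top",w,(232,262)),("lidknob",w,(203,360)),("table",w,(230,345)),("counter",w,(170,230)),("sc knob",ws,(287,342)),("spool?",w,(163,383))]: print(n,W[v,u].round(3))
# heights histogram near mill
P=np.concatenate([w.reshape(-1,3),ws.reshape(-1,3)]);P=P[~np.isnan(P).any(1)]
m=P[np.linalg.norm(P[:,:2]-w[232,262,:2],axis=1)<.2]
h,e=np.histogram(m[:,2],np.arange(-.02,.24,.01));print(list(zip(e.round(2),h)))
for nm,W in(("top",w),("sc",ws)):
    Q=W.reshape(-1,3);Q=Q[~np.isnan(Q).any(1)]
    def circ(q):
        A=np.c_[2*q[:,:2],np.ones(len(q))];s=np.linalg.lstsq(A,(q[:,:2]**2).sum(1),rcond=None)[0];return s[:2],np.sqrt(s[2]+s[:2]@s[:2])
    near=np.linalg.norm(Q[:,:2]-w[232,262,:2],axis=1)<.12
    r=Q[near&(abs(Q[:,2]-.168)<.006)];print(nm,"rim",len(r),circ(r) if len(r)>5 else 0)
    lid=Q[(np.linalg.norm(Q[:,:2]-w[203,360,:2],axis=1)<.15)&(Q[:,2]>.01)&(Q[:,2]<.06)]
    p=lid[(lid[:,2]>.014)&(lid[:,2]<.026)]
    print("lid",len(p),p.mean(0),"knob",lid[lid[:,2]>.032].mean(0))
    base=Q[(np.linalg.norm(Q[:,:2]-w[232,262,:2],axis=1)<.16)&(abs(Q[:,2]-.046)<.006)]
    print("base",cv2.minAreaRect(base[:,:2].astype(np.float32)*1000))
E
```

```text
mill top [0.539 0.244 0.145]
lidknob [ 0.646 -0.091  0.038]
table [ 0.557 -0.04   0.003]
counter [0.783 0.364 0.002]
sc knob [ 0.642 -0.096  0.044]
spool? [ 0.786 -0.178  0.043]
[(np.float64(-0.02), np.int64(139)), (np.float64(-0.01), np.int64(6790)), (np.float64(0.0), np.int64(4988)), (np.float64(0.01), np.int64(172)), (np.float64(0.02), np.int64(257)), (np.float64(0.03), np.int64(521)), (np.float64(0.04), np.int64(2287)), (np.float64(0.05), np.int64(254)), (np.float64(0.06), np.int64(101)), (np.float64(0.07), np.int64(85)), (np.float64(0.08), np.int64(22)), (np.float64(0.09), np.int64(152)), (np.float64(0.1), np.int64(457)), (np.float64(0.11), np.int64(316)), (np.float64(0.12), np.int64(972)), (np.float64(0.13), np.int64(633)), (np.float64(0.14), np.int64(600)), (np.float64(0.15), np.int64(654)), (np.float64(0.16), np.int64(664)), (np.float64(0.17), np.int64(79)), (np.float64(0.18), np.int64(135)), (np.float64(0.19), np.int64(19)), (np.float64(0.2), np.int64(25)), (np.float64(0.21), np.int64(3)), (np.float64(0.22), np.int64(0))]
top rim 250 (array([0.54248743, 0.25985023]), np.float64(0.07016990932826776))
lid 1379 [ 0.65031822 -0.07701674  0.02024061] knob [ 0.61860524 -0.12707163  0.04283777]
base ((544.0494384765625, 263.441162109375), (188.87890625, 197.75485229492188), 51.15826416015625)
sc rim 293 (array([0.54510136, 0.25288333]), np.float64(0.06977502258539159))
lid 2290 [ 0.64996148 -0.08278695  0.01999438] knob [ 0.61020912 -0.12808921  0.0413282 ]
base ((545.9050903320312, 259.69842529296875), (188.7239990234375, 197.78538513183594), 50.53108596801758)
```

View pics/a.png

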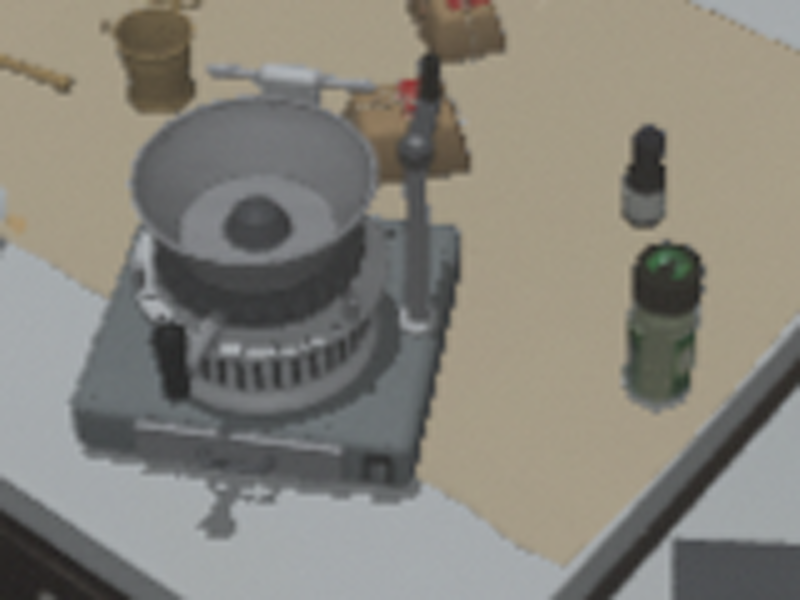

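View pics/b.png

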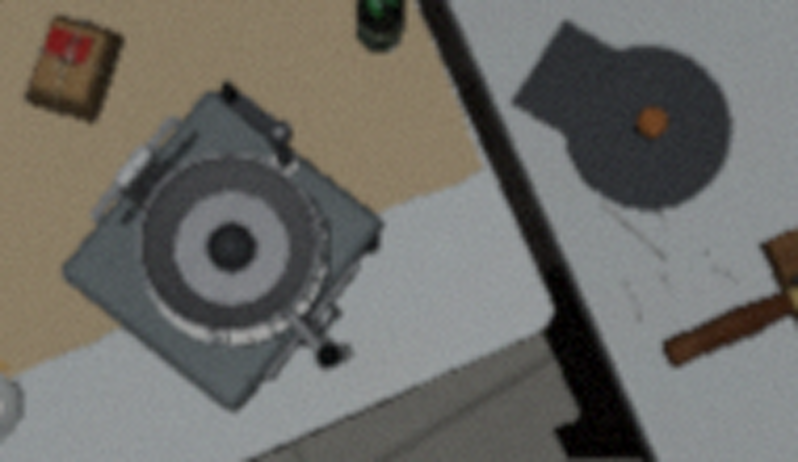

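Crops: in b.png the hinge bar is at (130,180), the latch peg at (230,90), the lever post at (325,352), and the lid knob at (652,122) with its knuckle tab toward (545,70). The mill's x bearing is about 51° and the lid's about 66°. The post is about 44° round the collar, so roughly 3 clicks. I'm setting out and will look from over the lid on the way.

Call:
step_arm:
  delta_pos:
    - [0.7,0.8,0.4]
    - [0.7,0.8,0.4]
    - [0.7,0.8,0.4]
    - [0.7,0.8,0.4]
    - [0.7,0.8,0.4]
    - [0.7,0.8,0.4]
    - [0.7,0.8,0.4]
    - [0.7,0.8,0.4]
    - [0.7,0.8,0.4]
    - [0.7,0.8,0.4]
    - [0.7,0.8,0.4]
    - [0.7,0.8,0.4]
  turn: [0,0,0,0,0,0,0,0,0,0,0,0]
  grip: 0.48

```text
time: 1.3
ee_pos: [0.4416, -0.3398, 0.3427]
eef_rot: [0.982, 0.188, -0.0, -0.0]
ft_force: [0.1, -1.0, 1.1]
width: 0.0452
grip_force: 0.0
```

Call:
step_arm:
  delta_pos:
    - [0.8,0.9,0]
    - [0.8,0.9,0]
    - [0.8,0.9,0]
    - [0.8,0.9,0]
    - [0.8,0.9,0]
    - [0.8,0.9,0]
    - [0.8,0.9,0]
    - [0,0,0]
    - [0,0,0]
  turn: [0,0,0,0,0,0,0,0,0]

```text
time: 2.2
ee_pos: [0.5812, -0.1828, 0.342]
eef_rot: [0.982, 0.189, -0.0, -0.0]
ft_force: [-0.1, -0.5, -0.2]
width: 0.0452
grip_force: 0.0
```

```bash
cat >> h.py <<'E'
def wcloud(c):
    K=c["mtx"]; z=c["z_map"].astype(float); v,u=np.indices(z.shape)
    a=(u-K[0,2])/K[0,0]; b=(v-K[1,2])/K[1,1]; r=np.hypot(a,b); s=np.where(r>1e-9,np.tan(np.minimum(r,1.5))/np.maximum(r,1e-9),1)
    p=np.stack([a*s*z,-b*s*z,-z],-1); T=np.linalg.inv(c["view"]); w=p@T[:3,:3].T+T[:3,3]; w[(z==0)|(r>1.4)]=np.nan
    return w
def wray(c,zw,X0,Y0,size,res=0.001):
    """orthophoto of plane z=zw: rows go -x world? columns -y"""
    n=int(size/res); i,j=np.indices((n,n)); X=X0+size/2-i*res; Y=Y0+size/2-j*res
    P=np.stack([X,Y,np.full_like(X,zw),np.ones_like(X)],-1)@np.array(c["view"]).T
    x,y,z=P[...,0],-P[...,1],-P[...,2]; rr=np.hypot(x,y); th=np.arctan2(rr,z); K=c["mtx"]
    k=np.where(rr>1e-9,th/np.maximum(rr,1e-9),0)
    return cv2.remap(c["image"],(K[0,0]*x*k+K[0,2]).astype(np.float32),(K[1,1]*y*k+K[1,2]).astype(np.float32),cv2.INTER_LINEAR)
E
python3 - <<'E'
from h import *
s=read_state();print(s["ee_pos"].round(3),s["eef_rot"].round(3),s["time"],s["joint_positions"].round(2),s["width"])
c=cam("wrist");np.savez("w1.npz",**c);print(c["mtx"][0],np.linalg.inv(c["view"]).round(3).tolist())
w=wcloud(c);print(np.nanmedian(w[...,2]))
o=wray(c,.02,.66,-.08,.3);a=c["image"];im=np.hstack([a[:300,:500] if 0 else cv2.resize(a,(400,300)),cv2.resize(o,(300,300))]);cv2.imwrite("pics/w1.png",im[...,::-1])
q=w.reshape(-1,3);q=q[~np.isnan(q).any(1)]
q=q[(np.linalg.norm(q[:,:2]-[.65,-.09],axis=1)<.16)]
h,e=np.histogram(q[:,2],np.arange(-.01,.06,.004));print(list(zip(e.round(3),h)))
E
```

```text
[ 0.581 -0.183  0.342] [ 0.982  0.189 -0.    -0.   ] 2.2 [ 0.53  0.29 -0.4   1.28  0.11  1.59 -1.04] 0.045182546842378116
[325.1922621    0.         275.80054761] [[0.371, 0.893, 0.254, 0.651], [-0.929, 0.357, 0.102, -0.155], [0.0, -0.273, 0.962, 0.504], [0.0, 0.0, 0.0, 1.0]]
0.038132218564635945
[(np.float64(-0.01), np.int64(96)), (np.float64(-0.006), np.int64(325)), (np.float64(-0.002), np.int64(19930)), (np.float64(0.002), np.int64(636)), (np.float64(0.006), np.int64(5)), (np.float64(0.01), np.int64(43)), (np.float64(0.014), np.int64(50)), (np.float64(0.018), np.int64(6546)), (np.float64(0.022), np.int64(1411)), (np.float64(0.026), np.int64(32)), (np.float64(0.03), np.int64(25)), (np.float64(0.034), np.int64(274)), (np.float64(0.038), np.int64(43)), (np.float64(0.042), np.int64(218)), (np.float64(0.046), np.int64(199)), (np.float64(0.05), np.int64(0)), (np.float64(0.054), np.int64(0))]
```

View pics/w1.png

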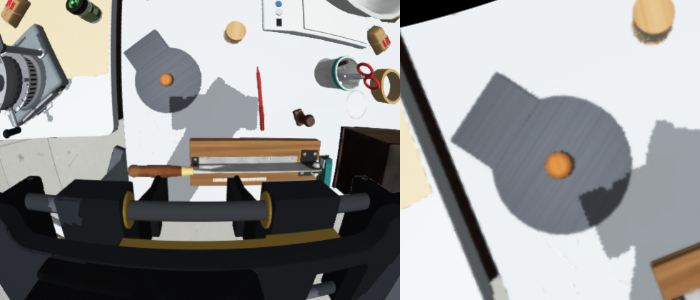

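The wrist view shows the lid clear, with the knob at ortho (558,165) and the tab to its upper left. I'll fit the lid numerically.

```bash
cat >> h.py <<'E'
from scipy.optimize import least_squares
def topmap(w,z0,z1,c,R,res=.001):
    q=w.reshape(-1,3);q=q[~np.isnan(q).any(1)]
    return q[(q[:,2]>z0)&(q[:,2]<z1)&(np.linalg.norm(q[:,:2]-c,axis=1)<R)]
def fitlid(w,z0,z1,c):
    """hull-based: centre by circle on far-from-tab edge points, heading from tab points"""
    q=topmap(w,z0,z1,c,.14)[:,:2]; c=np.array(c,float)
    for _ in range(8):
        d=q-c; r=np.hypot(*d.T); t=q[(r>.078)]; hd=(t-c).mean(0); a=np.arctan2(hd[1],hd[0])
        ang=np.arctan2(d[:,1],d[:,0]); k=np.round(ang/.06)
        e=np.array([q[k==i][np.argmax(r[k==i])] for i in np.unique(k)])
        de=e-c; dd=np.angle(np.exp(1j*(np.arctan2(de[:,1],de[:,0])-a))); e=e[abs(dd)>.7]
        s=least_squares(lambda p:np.hypot(*(e-p[:2]).T)-p[2],[*c,.07],loss="soft_l1",f_scale=.001).x; c=s[:2]
    rr=cv2.minAreaRect((t*1000).astype(np.float32))
    return c,s[2],np.degrees(a),rr,len(t)
E
python3 - <<'E'
from h import *
c=dict(np.load("w1.npz"));w=wcloud(c)
print(fitlid(w,.012,.028,(.645,-.092)))
k=topmap(w,.030,.055,(.645,-.09),.04);print("knob",k.mean(0),k.min(0),k.max(0))
E
```

```text
(array([ 0.64518547, -0.09132846]), np.float64(0.06930246008002551), np.float64(56.41434573093303), ((637.4844360351562, -104.94276428222656), (247.06809997558594, 84.74451446533203), 56.86799240112305), 1156)
knob [ 0.64537164 -0.09239679  0.04594231] [ 0.63310947 -0.10446366  0.03325984] [ 0.65765754 -0.07917479  0.04972165]
```

Call:
step_arm:
  delta_pos:
    - [-0.4,0.9,0]
    - [-0.4,0.9,0]
    - [-0.4,0.9,0]
    - [-0.4,0.9,0]
    - [-0.4,0.9,0]
    - [-0.4,0.9,0]
    - [-0.4,0.9,0]
    - [-0.4,0.9,0]
    - [-0.4,0.9,0]
    - [-0.4,0.9,0]
    - [-0.4,0.9,0]
    - [-0.4,0.9,0]
  turn: [0,0,0,0,0,0,0,0,0,0,0,0]

```text
time: 3.45
ee_pos: [0.4606, 0.0862, 0.3427]
eef_rot: [0.982, 0.187, 0.0, 0.0]
ft_force: [0.1, -0.8, 0.1]
width: 0.0449
grip_force: 0.0
```

Call:
step_arm:
  delta_pos:
    - [0,0.8,0]
    - [0,0.8,0]
    - [0,0,0]
    - [0,0,0]
  turn: [0,0,0,0]

```text
time: 3.85
ee_pos: [0.4612, 0.1256, 0.3426]
eef_rot: [0.982, 0.188, 0.0, 0.0]
ft_force: [0.7, -0.5, -0.2]
width: 0.0452
grip_force: 0.0
```

```bash
python3 - <<'E'
from h import *
s=read_state();print(s["ee_pos"].round(3),s["joint_positions"].round(2))
c=cam("wrist");np.savez("w2.npz",**c);w=wcloud(c)
im=np.hstack([cv2.resize(c["image"],(400,300)),cv2.resize(wray(c,.16,.55,.26,.3),(400,400))[:300]]) if 0 else np.hstack([cv2.resize(wray(c,.165,.55,.26,.3),(400,400)),cv2.resize(wray(c,.135,.5,.22,.3),(400,400))])
cv2.imwrite("pics/w2.png",im[...,::-1])
def circ(q,r0):
    return least_squares(lambda p:np.hypot(*(q[:,:2]-p[:2]).T)-r0,[.544,.26],loss="soft_l1",f_scale=.001).x
q=topmap(w,.160,.175,(.544,.26),.08)
d=np.hypot(*(q[:,:2]-[.544,.26]).T);q=q[d>.05]
# outer edge per angle bin
for _ in range(3):
    cc=np.array([.544,.26]) if _==0 else p
    d=q[:,:2]-cc;r=np.hypot(*d.T);k=np.round(np.arctan2(d[:,1],d[:,0])/.06)
    e=np.array([q[k==i][np.argmax(r[k==i])] for i in np.unique(k)]);p=circ(e,.068)
print("rim",p,len(e),np.std(np.hypot(*(e[:,:2]-p).T)-.068))
b=topmap(w,.040,.052,(.544,.26),.17);print("base",cv2.minAreaRect((b[:,:2]*1000).astype(np.float32)),len(b))
h=topmap(w,.150,.172,(.602,.331),.06);h=h[np.hypot(*(h[:,:2]-p).T)>.078];print("hinge",cv2.minAreaRect((h[:,:2]*1000).astype(np.float32)),h.mean(0),len(h))
l=topmap(w,.150,.166,(.458,.188),.06);l=l[np.hypot(*(l[:,:2]-p).T)>.09];print("post",l.mean(0),len(l),l.max(0))
g=topmap(w,.200,.215,(.654,.257),.06);print("peg",g.mean(0) if len(g) else 0,len(g))
E
```

```text
[0.461 0.126 0.343] [ 0.3  -0.   -0.65  1.6  -0.    1.55 -1.55]
rim [0.53813041 0.25127985] 105 0.006410187023428612
base ((547.677734375, 261.399658203125), (187.09115600585938, 198.4698486328125), 50.68071365356445) 3714
hinge ((595.3072509765625, 321.1121826171875), (14.328707695007324, 96.40518951416016), 49.025081634521484) [0.59449246 0.32010316 0.16298837] 810
post [0.4539565  0.17777892 0.15711711] 236 [0.46212007 0.18745227 0.16094325]
peg 0 0
```

View pics/w2.png

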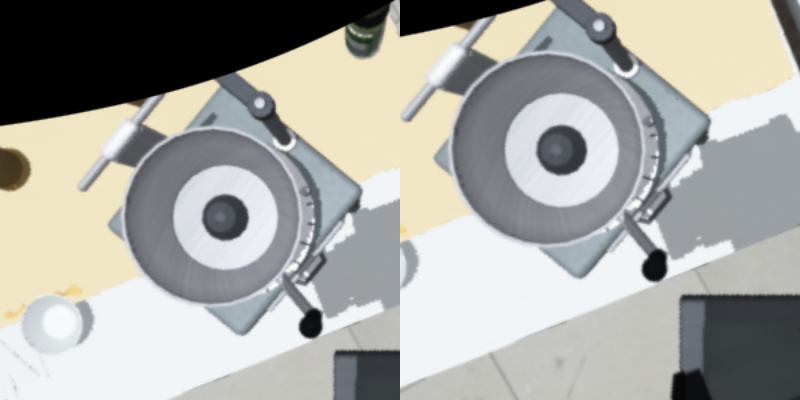

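w2: rim centre at left-ortho (212,215), giving (0.538,0.251). Hinge middle is (0.595,0.321), 90 mm from the centre at bearing 50.7°. The post ball at (311,323) gives (0.454,0.178), radius 112 mm and bearing 221°, so 3 clicks now. All consistent with the given sizes. I'll straddle the post next.

Call:
step_arm:
  delta_pos:
    - [-0.14,0.7,-0.7]
    - [-0.14,0.7,-0.8]
    - [0,0.68,-0.9]
    - [0,0,-1]
    - [0,0,-1]
    - [0,0,-1]
    - [0,0,-1]
    - [0,0,-0.9]
    - [0,0,-0.8]
    - [0,0,-0.6]
    - [0,0,0]
    - [0,0,0]
  turn: [0,0,0,0,0,0,0,0,0,0,0,0]

```text
time: 5.1
ee_pos: [0.4545, 0.1779, 0.1255]
eef_rot: [0.982, 0.188, -0.0, 0.0]
ft_force: [0.2, 0.6, 0.4]
width: 0.0452
grip_force: 0.0
```

```bash
cat > arc.py <<'E'
import numpy as np
C=np.array([.538,.2513]);H=50.7
def post(deg): b=np.radians(H+125+deg);return C+.112*np.array([np.cos(b),np.sin(b)])
E
python3 - <<'E'
from arc import *
d=np.array([.369,-.929])
for s in(-1,1):
    for a in(50,45,37,30,22,15,8,0,-1.7): print(s,a,(post(a)+s*d*.013).round(4))
E
```

```text
-1 50 [0.455  0.1832]
-1 45 [0.4483 0.1903]
-1 37 [0.439  0.2029]
-1 30 [0.4323 0.2148]
-1 22 [0.4265 0.2293]
-1 15 [0.4232 0.2426]
-1 8 [0.4214 0.2561]
-1 0 [0.4215 0.2718]
-1 -1.7 [0.4218 0.2751]
1 50 [0.4646 0.1591]
1 45 [0.4579 0.1662]
1 37 [0.4485 0.1787]
1 30 [0.4419 0.1907]
1 22 [0.4361 0.2052]
1 15 [0.4327 0.2184]
1 8 [0.431 0.232]
1 0 [0.4311 0.2476]
1 -1.7 [0.4314 0.2509]
```

Call:
step_arm:
  delta_pos:
    - [-0.26,0.48,0]
    - [-0.18,0.26,0]
    - [-0.18,0.26,0]
    - [-0.14,0.24,0]
    - [-0.14,0.24,0]
    - [-0.11,0.28,0]
    - [-0.11,0.28,0]
    - [-0.07,0.27,0]
    - [-0.07,0.27,0]
    - [-0.04,0.27,0]
    - [-0.04,0.27,0]
    - [0,0,0]
  turn: [0,0,0,0,0,0,0,0,0,0,0,0]

```text
time: 6.3
ee_pos: [0.4203, 0.258, 0.1251]
eef_rot: [0.982, 0.189, -0.0, -0.0]
ft_force: [-0.6, 0.6, 0.2]
width: 0.0453
grip_force: 0.0
```

Call:
step_arm:
  delta_pos:
    - [0,0.2,0]
    - [0,0.2,0]
    - [0,0.2,0]
    - [0,0,0]
  turn: [0,0,0,0]

```text
time: 6.7
ee_pos: [0.4206, 0.2726, 0.1252]
eef_rot: [0.982, 0.189, 0.0, -0.0]
ft_force: [0.6, 0.1, 0.7]
width: 0.0452
grip_force: 0.0
```

Call:
step_arm:
  delta_pos:
    - [0,0.1,0]
    - [0,0.1,0]
    - [0,0,0]
  turn: [0,0,0]

```text
time: 7.0
ee_pos: [0.4208, 0.2758, 0.1249]
eef_rot: [0.982, 0.188, -0.0, 0.001]
ft_force: [-0.0, -5.3, 0.8]
width: 0.0453
grip_force: 2.0
```

Call:
step_arm:
  delta_pos:
    - [0,0.08,0]
    - [0,0,0]
  turn: [0,0]

```text
time: 7.2
ee_pos: [0.4209, 0.2767, 0.1247]
eef_rot: [0.982, 0.187, -0.001, 0.002]
ft_force: [-0.9, -9.5, 1.9]
width: 0.0454
grip_force: 3.6
```

Call:
step_arm:
  delta_pos:
    - [0,0.1,0]
    - [0,0,0]
  turn: [0,0]

```text
time: 7.4
ee_pos: [0.421, 0.2771, 0.1243]
eef_rot: [0.982, 0.187, -0.001, 0.003]
ft_force: [-0.3, -16.4, 4.6]
width: 0.0455
grip_force: 6.8
```

```bash
python3 - <<'E'
from arc import *
d=np.array([.369,-.929]);p=np.array([.421,.2798])
for a in(0,7,14,21,28,35,42,48,52.5,57,60):
    n=post(a)+d*.013; print(a,n.round(4),((n-p)/.025).round(2));p=n
E
```

```text
0 [0.4311 0.2476] [ 0.4  -1.29]
7 [0.4309 0.2339] [-0.01 -0.55]
14 [0.4324 0.2204] [ 0.06 -0.54]
21 [0.4355 0.207 ] [ 0.12 -0.53]
28 [0.4402 0.1942] [ 0.19 -0.51]
35 [0.4465 0.182 ] [ 0.25 -0.49]
42 [0.4542 0.1707] [ 0.31 -0.45]
48 [0.4618 0.1618] [ 0.31 -0.36]
52.5 [0.4681 0.1557] [ 0.25 -0.24]
57 [0.4749 0.1501] [ 0.27 -0.22]
60 [0.4797 0.1467] [ 0.19 -0.14]
```

Call:
step_arm:
  delta_pos:
    - [0.2,-0.65,0]
    - [0.2,-0.64,0]
    - [0,-0.28,0]
    - [0,-0.27,0]
    - [0.03,-0.27,0]
    - [0.03,-0.27,0]
    - [0.06,-0.27,0]
    - [0.06,-0.26,0]
    - [0.09,-0.26,0]
    - [0.1,-0.25,0]
    - [0.12,-0.25,0]
    - [0.13,-0.24,0]
  turn: [0,0,0,0,0,0,0,0,0,0,0,0]

```text
time: 8.6
ee_pos: [0.4457, 0.1837, 0.125]
eef_rot: [0.982, 0.189, -0.0, -0.0]
ft_force: [-4.0, 2.9, 0.9]
width: 0.0452
grip_force: 2.1
```

Call:
step_arm:
  delta_pos:
    - [0.15,-0.23,0]
    - [0.16,-0.22,0]
    - [0.15,-0.18,0]
    - [0.16,-0.18,0]
    - [0,0,0]
  turn: [0,0,0,0,0]

```text
time: 9.1
ee_pos: [0.4617, 0.1631, 0.125]
eef_rot: [0.982, 0.188, -0.0, -0.0]
ft_force: [-2.4, 1.7, 1.1]
width: 0.0455
grip_force: 1.4
```

```bash
cat > post.py <<'E'
from h import *; from arc import C
s=read_state();print(s["ee_pos"].round(4),s["ft_force"].round(1))
for n in("scene","top"):
    w=cloud(cam(n))
    v=topmap(w,.1,.170,C,.135);l=v[(np.hypot(*(v[:,:2]-C).T)>.100)]
    a=np.degrees(np.arctan2(l[:,1]-C[1],l[:,0]-C[0]))%360-175.7
    print(n,len(l),np.histogram(a,np.arange(-20,115,5)))
E
python3 post.py
```

```text
[0.4617 0.1631 0.125 ] [-2.4  1.7  1.1]
scene 154 (array([ 0,  0,  0,  0,  0,  0,  0,  0,  0,  0,  0, 24, 44, 58, 11,  0,  0,
       15,  0,  0,  0,  0,  0,  0,  0,  0]), array([-20, -15, -10,  -5,   0,   5,  10,  15,  20,  25,  30,  35,  40,
        45,  50,  55,  60,  65,  70,  75,  80,  85,  90,  95, 100, 105,
       110]))
top 8 (array([0, 0, 0, 0, 0, 0, 0, 0, 0, 0, 0, 0, 0, 0, 0, 0, 0, 0, 0, 0, 0, 0,
       0, 0, 0, 0]), array([-20, -15, -10,  -5,   0,   5,  10,  15,  20,  25,  30,  35,  40,
        45,  50,  55,  60,  65,  70,  75,  80,  85,  90,  95, 100, 105,
       110]))
```

Call:
step_arm:
  delta_pos:
    - [0.13,-0.12,0]
    - [0.12,-0.12,0]
    - [0,0,0]
  turn: [0,0,0]

```text
time: 9.5
ee_pos: [0.4684, 0.1567, 0.125]
eef_rot: [0.982, 0.188, 0.0, 0.0]
ft_force: [-0.4, 1.5, 0.3]
width: 0.0454
grip_force: 0.4
```

Call:
step_arm:
  delta_pos:
    - [0.1,-0.08,0]
    - [0.1,-0.08,0]
    - [0,0,0]
  turn: [0,0,0]

```text
time: 9.8
ee_pos: [0.4736, 0.1526, 0.1252]
eef_rot: [0.982, 0.188, 0.0, 0.0]
ft_force: [-0.2, -0.6, 0.5]
width: 0.0454
grip_force: 0.0
```

Call:
step_arm:
  delta_pos:
    - [0.05,0.25,0]
    - [0,0,0.5]
    - [0,0,1]
    - [0,0,1]
    - [0,0,1]
    - [0,0,1]
    - [0,0,1]
    - [0,0,1]
    - [0,0,1]
    - [0,0,0.5]
    - [0,-0.4,0]
    - [0,-0.4,0]
  turn: [0,0,0,0,0,0,0,0,0,0,0,0]

```text
time: 11.0
ee_pos: [0.4739, 0.1387, 0.3243]
eef_rot: [0.982, 0.189, -0.0, 0.0]
ft_force: [-0.7, -0.2, -0.5]
width: 0.0452
grip_force: 0.0
```

```bash
python3 - <<'E'
from h import *; from arc import C
c=cam("wrist");np.savez("w3.npz",**c);w=wcloud(c);print(read_state()["ee_pos"])
l=topmap(w,.150,.166,(.475,.159),.06);l=l[np.hypot(*(l[:,:2]-C).T)>.09];m=l.mean(0)-[*C,0];print("post",l.mean(0),len(l),np.hypot(*m[:2]),np.degrees(np.arctan2(m[1],m[0]))%360-175.7)
o=cv2.resize(wray(c,.085,.5,.2,.2),(560,560),interpolation=cv2.INTER_CUBIC);cv2.imwrite("pics/w3.png",o[...,::-1])
E
```

```text
[0.47408318 0.13644834 0.32390988]
post [0.47514137 0.15919279 0.15730577] 258 0.11151208546262796 59.98839300828672
```

View pics/w3.png

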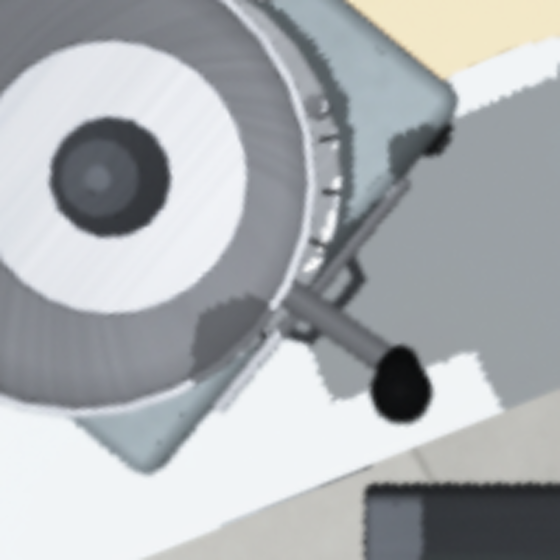

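The post now sits at 59.99°, four clicks. w3 shows it at ortho (400,385). Next is the lid: I'll fit its heading and move over it at the same time.

```bash
python3 - <<'E'
from h import *
c=dict(np.load("w1.npz"));w=wcloud(c);q=topmap(w,.012,.028,(.645,-.0915),.125)[:,:2];L=np.array([.6453,-.0918]);d=q-L
r=np.hypot(*d.T);a=np.degrees(np.arctan2(d[:,1],d[:,0]))
t=d[(r>.076)&(abs(a-57)<45)];print(len(t),t.mean(0),np.degrees(np.arctan2(*t.mean(0)[::-1])))
g=d[(abs(a-57)<45)&(r>.055)];print(cv2.minAreaRect((t*1000).astype(np.float32)))
for h in(54,55,56,57,58,59):
    u=np.array([np.cos(np.radians(h)),np.sin(np.radians(h))]);x=t@u;y=t@[-u[1],u[0]]
    # side edge symmetric/parallel check
    k=(x>.075)&(x<.1);b=[(y[(x>s)&(x<s+.006)].min(),y[(x>s)&(x<s+.006)].max()) for s in(.074,.082,.09)]
    print(h,np.round(b,4).tolist(),x.max().round(4))
E
```

```text
1208 [0.04955108 0.07402421] 56.20203961647816
((47.84349060058594, 72.13380432128906), (43.40126037597656, 84.74449157714844), 56.8679084777832)
54 [[-0.0386, 0.0449], [-0.0382, 0.0454], [-0.0382, 0.0461]] 0.1086
55 [[-0.0399, 0.0435], [-0.0397, 0.0439], [-0.0398, 0.0444]] 0.1083
56 [[-0.0413, 0.0422], [-0.0412, 0.0424], [-0.0414, 0.0428]] 0.1079
57 [[-0.0426, 0.0408], [-0.0427, 0.0408], [-0.043, 0.0415]] 0.1083
58 [[-0.044, 0.0395], [-0.0441, 0.039], [-0.0441, 0.0399]] 0.109
59 [[-0.0453, 0.0381], [-0.0456, 0.0375], [-0.0458, 0.0383]] 0.1096
```

Call:
step_arm:
  delta_pos:
    - [0.5,-0.8,0]
    - [0.6,-0.8,0]
    - [0.6,-0.8,0]
    - [0.6,-0.8,0]
    - [0.6,-0.8,0]
    - [0.6,-0.8,0]
    - [0.6,-0.8,0]
    - [0.6,-0.8,0]
    - [0.6,-0.8,-0.2]
    - [0.6,-0.8,-0.8]
    - [0.5,-0.7,-1]
    - [0.4,-0.4,-1]
  turn: [-0.8,-0.8,-0.8,-0.8,-0.8,-0.8,-0.8,-0.8,-0.8,-0.8,0,0]
  grip: 0.2

```text
time: 12.25
ee_pos: [0.6439, -0.0908, 0.2475]
eef_rot: [0.958, -0.288, -0.001, 0.001]
ft_force: [-0.8, -0.5, -0.0]
width: 0.0701
grip_force: 0.0
```

Call:
step_arm:
  delta_pos:
    - [0.05,-0.04,-1]
    - [0,0,-1]
    - [0,0,-1]
    - [0,0,-1]
    - [0,0,-1]
    - [0,0,-1]
    - [0,0,-1]
    - [0,0,-0.9]
    - [0,0,-0.6]
    - [0,0,-0.4]
    - [0,0,0]
    - [0,0,0]
  turn: [0,0,0,0,0,0,0,0,0,0,0,0]

```text
time: 13.45
ee_pos: [0.6458, -0.089, 0.0282]
eef_rot: [0.958, -0.287, 0.0, -0.0]
ft_force: [-0.2, -0.2, 0.2]
width: 0.07
grip_force: 0.0
```

Call:
step_arm:
  delta_pos:
    - [0,0,0]
    - [0,0,0]
    - [0,0,0]
    - [0,0,0]
    - [0,0,0]
    - [0,0,0]
  turn: [0,0,0,0,0,0]
  grip: 1.0
  newtons: 40

```text
time: 14.05
ee_pos: [0.6454, -0.089, 0.0276]
eef_rot: [0.958, -0.287, -0.0, 0.0]
ft_force: [-2.2, -2.1, -0.4]
width: 0.0297
grip_force: 1.4
```

Call:
step_arm:
  delta_pos:
    - [0,0,0]
    - [0,0,0]
    - [0,-0.1,0]
    - [0,0,-0.1]
    - [0,0,-0.1]
    - [0,0,0]
  turn: [0,0,0,0,0,0]
  grip: 0.4

```text
time: 14.65
ee_pos: [0.645, -0.0914, 0.022]
eef_rot: [0.958, -0.287, -0.0, 0.0]
ft_force: [-0.7, 0.8, -0.4]
width: 0.0515
grip_force: 0.0
```

Call:
step_arm:
  delta_pos:
    - [0,0,0]
    - [0,0,0]
    - [0,0,0]
    - [0,0,0]
    - [0,0,0]
    - [0,0,0]
    - [0,0,0]
    - [0,0,0]
  turn: [0,0,0,0,0,0,0,0]
  grip: 1.0

```text
time: 15.45
ee_pos: [0.6455, -0.0914, 0.0227]
eef_rot: [0.958, -0.286, 0.0, 0.0]
ft_force: [0.7, 0.6, 1.1]
width: 0.0237
grip_force: 39.9
```

Call:
step_arm:
  delta_pos:
    - [0,0,0.2]
    - [0,0,0.4]
    - [0,0,0.7]
    - [0,0,1]
    - [0,0,1]
    - [0,0,1]
    - [0,0,1]
    - [0,0,1]
    - [0,0,1]
    - [0,0,1]
    - [0,0,0.8]
    - [0,0,0.4]
  turn: [0,0,0,0,0,0,0,0,0,0,0,0]

```text
time: 16.65
ee_pos: [0.6459, -0.0913, 0.2638]
eef_rot: [0.958, -0.286, 0.002, -0.0]
ft_force: [0.1, 0.5, -2.6]
width: 0.0239
grip_force: 39.9
```

Call:
step_arm:
  delta_pos:
    - [-0.1,0.3,0]
    - [-0.2,0.7,0]
    - [-0.3,1,0]
    - [-0.3,1,0]
    - [-0.3,1,0]
    - [-0.3,1,0]
    - [-0.3,1,0]
    - [-0.3,1,0]
    - [-0.3,1,0]
    - [-0.3,1,0]
    - [-0.3,0.9,0]
    - [-0.3,0.9,0]
  turn: [0,0,-0.1,-0.1,-0.1,-0.1,-0.1,-0.1,-0.1,-0.14,0,0]

```text
time: 17.85
ee_pos: [0.5671, 0.161, 0.2567]
eef_rot: [0.944, -0.331, -0.002, 0.002]
ft_force: [-0.3, 1.2, -3.3]
width: 0.0239
grip_force: 39.9
```

Call:
step_arm:
  delta_pos:
    - [-0.3,0.8,0]
    - [-0.3,0.8,0]
    - [-0.2,0.6,0]
    - [-0.2,0.4,0]
    - [0,0,0]
    - [0,0,0]
  turn: [0,0,0,0,0,0]

```text
time: 18.45
ee_pos: [0.5462, 0.2165, 0.2565]
eef_rot: [0.944, -0.33, -0.002, 0.003]
ft_force: [-0.0, -0.4, -3.3]
width: 0.024
grip_force: 39.9
```

```bash
python3 - <<'E'
from h import *
s=read_state();print(s["ee_pos"].round(4),s["eef_rot"].round(4),s["grip_force"],s["joint_positions"].round(2))
zb=s["ee_pos"][2]-.0227
W=cam("wrist");np.savez("w4.npz",**W)
ims=[]
for n,w in(("scene",cloud(cam("scene"))),("top",cloud(cam("top"))),("wrist",wcloud(W))):
    q=topmap(w,zb+.005,zb+.035,s["ee_pos"][:2],.13)
    print(n,len(q)); 
    if len(q)<60: continue
    # plane fit robust
    f=least_squares(lambda p:p[0]+p[1]*(q[:,0]-s["ee_pos"][0])+p[2]*(q[:,1]-s["ee_pos"][1])-q[:,2],[zb+.02,0,0],loss="soft_l1",f_scale=.001).x
    print("plane top above bottom",f[0]-zb,"slopes",f[1:])
    np.save(n+"4.npy",q)
cv2.imwrite("pics/w4.png",cv2.resize(W["image"],(560,420))[...,::-1])
E
```

```text
[0.5462 0.2165 0.2565] [ 0.9438 -0.3305 -0.0021  0.0033] 39.937724796318435 [-0.88  0.25  0.51  1.53 -0.12  1.4  -2.6 ]
scene 1211
plane top above bottom 0.019998330916591422 slopes [-0.00586111 -0.00402592]
top 80
plane top above bottom 0.02221700760464307 slopes [ 0.00500522 -0.01957151]
wrist 28956
plane top above bottom 0.02113629220722446 slopes [-0.00643935 -0.00125836]
```

View pics/w4.png

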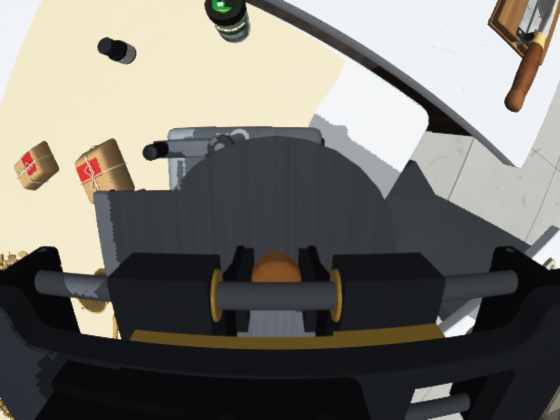

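w4: the lid (plate centre about (280,230)) is level in the grip, with the tab to the left. Joint 7 is at its -2.6 limit, though. I'll set the lid back on the table, regrip with the gripper turned about 40°, and carry it again.

Call:
step_arm:
  delta_pos:
    - [0.1,-0.4,0]
    - [0.3,-0.8,0.1]
    - [0.3,-1,0.1]
    - [0.3,-1,0]
    - [0.3,-1,0]
    - [0.3,-1,0]
    - [0.4,-1,0]
    - [0.4,-1,0]
    - [0.4,-1,0]
    - [0.4,-1,0]
    - [0.3,-1,0]
    - [0.3,-1,0]
  turn: [0,0,0,0,0,0,0,0,0,0,0,0]

```text
time: 19.8
ee_pos: [0.6423, -0.0673, 0.2624]
eef_rot: [0.943, -0.332, -0.002, 0.003]
ft_force: [0.3, 0.5, -2.9]
width: 0.0242
grip_force: 39.9
```

Call:
step_arm:
  delta_pos:
    - [0.1,-0.8,-0.3]
    - [0,-0.5,-0.7]
    - [0,-0.3,-1]
    - [0,0,-1]
    - [0,0,-1]
    - [0,0,-1]
    - [0,0,-1]
    - [0,0,-1]
    - [0,0,-0.8]
    - [0,0,-0.5]
    - [0,0,0]
    - [0,0,0]
  turn: [0,0,0,0,0,0,0,0,0,0,0,0]

```text
time: 21.0
ee_pos: [0.6451, -0.1051, 0.0557]
eef_rot: [0.943, -0.332, -0.001, 0.003]
ft_force: [-0.0, -0.9, -2.8]
width: 0.0243
grip_force: 39.9
```

```bash
python3 -c "
from h import *
s=read_state();print(s['ee_pos'].round(4),s['eef_rot'].round(3),s['joint_positions'].round(2),s['time'])"
```

```text
[ 0.6451 -0.1051  0.0557] [ 0.943 -0.332 -0.001  0.003] [-0.34  0.59  0.58  1.58 -0.35  1.08 -1.91] 21.0
```

Call:
step_arm:
  delta_pos:
    - [0,0,-0.6]
    - [0,0,-0.4]
    - [0,0,-0.2]
    - [0,0,-0.08]
    - [0,0,0]
  turn: [0,0,0,0,0]

```text
time: 21.5
ee_pos: [0.6448, -0.1043, 0.023]
eef_rot: [0.944, -0.331, -0.002, 0.003]
ft_force: [-1.0, 0.1, -2.9]
width: 0.0235
grip_force: 40.1
```

Call:
step_arm:
  delta_pos:
    - [0,0,-0.04]
    - [0,0,0]
  turn: [0,0]

```text
time: 21.7
ee_pos: [0.6451, -0.1043, 0.0226]
eef_rot: [0.944, -0.331, -0.001, 0.003]
ft_force: [-2.9, -0.2, 3.4]
width: 0.0242
grip_force: 40.2
```

Call:
step_arm:
  delta_pos:
    - [0,0,0]
    - [0,0,0]
    - [0,0,0]
    - [0,0,0]
    - [0,0,0]
    - [0,0,0]
    - [0,0,0]
    - [0,0,0]
    - [0,0,0]
    - [0,0,0]
  turn: [0,0,1,1,1,1,1,1,0,0]
  grip: 0.4

```text
time: 22.7
ee_pos: [0.6449, -0.1043, 0.022]
eef_rot: [1.0, 0.021, -0.0, 0.003]
ft_force: [-0.4, 0.3, 0.5]
width: 0.0522
grip_force: 0.0
```

Call:
step_arm:
  delta_pos:
    - [0,0,0]
    - [0,0,0]
    - [0,0,0]
    - [0,0,0]
    - [0,0,0]
    - [0,0,0]
    - [0,0,0]
  turn: [0,0,0,0,0,0,0]
  grip: 1.0
  newtons: 45

```text
time: 23.4
ee_pos: [0.6448, -0.1042, 0.0219]
eef_rot: [1.0, 0.022, -0.0, 0.003]
ft_force: [0.6, 0.5, -0.0]
width: 0.0237
grip_force: 45.0
```

Call:
step_arm:
  delta_pos:
    - [0,0,0.2]
    - [0,0,0.4]
    - [0,0,0.7]
    - [0,0,1]
    - [0,0,1]
    - [0,0,1]
    - [0,0,1]
    - [0,0,1]
    - [0,0,1]
    - [0,0,1]
    - [0,0,0.8]
    - [0,0,0.4]
  turn: [0,0,0,0,0,0,0,0,0,0,0,0]

```text
time: 24.6
ee_pos: [0.6452, -0.1046, 0.2622]
eef_rot: [1.0, 0.022, 0.001, 0.003]
ft_force: [0.4, 0.3, -2.5]
width: 0.024
grip_force: 45.0
```

Call:
step_arm:
  delta_pos:
    - [-0.1,0.4,0]
    - [-0.2,0.7,0]
    - [-0.3,1,0]
    - [-0.3,1,0]
    - [-0.3,1,0]
    - [-0.3,1,0]
    - [-0.3,1,0]
    - [-0.3,1,0]
    - [-0.3,1,0]
    - [-0.3,1,0]
    - [-0.3,1,0]
    - [-0.3,1,0]
  turn: [0,0,0,0,0,0,0,0,0,0,0,0]

```text
time: 25.8
ee_pos: [0.5608, 0.1748, 0.258]
eef_rot: [1.0, 0.023, -0.001, 0.003]
ft_force: [-0.2, -0.2, -2.5]
width: 0.0241
grip_force: 45.0
```

Call:
step_arm:
  delta_pos:
    - [-0.3,1,0]
    - [-0.3,1,0]
    - [-0.3,0.7,0]
    - [-0.1,0.4,0]
    - [0,0,0]
    - [0,0,0]
  turn: [0,0,0,0,0,0]

```text
time: 26.4
ee_pos: [0.5375, 0.2497, 0.259]
eef_rot: [1.0, 0.022, -0.001, 0.004]
ft_force: [0.2, 0.3, -2.5]
width: 0.0243
grip_force: 45.0
```

```bash
cat > lid.py <<'E'
from h import *
s=read_state();P=s["ee_pos"];a,b=s["eef_rot"][:2];print(P.round(4),"tooly",np.degrees(2*np.arctan2(b,a))-90,"j",s["joint_positions"].round(2),s["time"])
zb=P[2]-.0219
W=cam("wrist");np.savez("w5.npz",**W)
for n,w in(("scene",cloud(cam("scene"))),("wrist",wcloud(W))):
    q=topmap(w,zb+.012,zb+.028,P[:2],.13)
    f=least_squares(lambda p:p[0]+p[1]*(q[:,0]-P[0])+p[2]*(q[:,1]-P[1])-q[:,2],[zb+.02,0,0],loss="soft_l1",f_scale=.001).x
    print(n,len(q),"h",f[0]-zb,"slope",f[1:].round(4))
    d=q[:,:2]-P[:2];r=np.hypot(*d.T);t=d[r>.076];m=np.median(t,0) if len(t) else [0,1]
    rr=cv2.minAreaRect((t*1000).astype(np.float32));print(" tab",len(t),rr)
    h=np.degrees(np.arctan2(t.mean(0)[1],t.mean(0)[0]))
    ang=np.arctan2(d[:,1],d[:,0]);k=np.round(ang/.05);e=np.array([d[k==i][np.argmax(r[k==i])] for i in np.unique(k)])
    dd=np.degrees(np.angle(np.exp(1j*(np.arctan2(e[:,1],e[:,0])-np.radians(51)))));e=e[(abs(dd)>42)&(np.hypot(*e.T)>.06)]
    print(" circle centre rel TCP",least_squares(lambda p:np.hypot(*(e-p).T)-.070,[0,0],loss="soft_l1",f_scale=.001).x.round(4),len(e),"tabdir",h)
E
python3 lid.py
```

```text
[0.5375 0.2497 0.259 ] tooly -87.48363454601488 j [-0.75  0.25  0.29  1.51 -0.06  1.4  -1.99] 26.4
scene 1132 h 0.01982000068628484 slope [-0.003   0.0001]
 tab 0 ((0.0, 0.0), (0.0, 0.0), 0.0)
 circle centre rel TCP [-0.0005 -0.0019] 93 tabdir nan
wrist 35597 h 0.021023127329069496 slope [-0.0066  0.001 ]
 tab 8993 ((53.70843505859375, 66.58750915527344), (43.47633361816406, 84.41392517089844), 51.0134391784668)
 circle centre rel TCP [-0.0002  0.0004] 32 tabdir 48.66482486423062lid.py:11: RuntimeWarning: Mean of empty slice.
  h=np.degrees(np.arctan2(t.mean(0)[1],t.mean(0)[0]))
  ret = um.true_divide(
```

Call:
step_arm:
  delta_pos:
    - [0,0.05,-0.6]
    - [0,0,-0.8]
    - [0,0,-0.7]
    - [0,0,-0.4]
    - [0,0,0]
    - [0,0,0]
  turn: [0,0,0,0,0,0]

```text
time: 27.1
ee_pos: [0.5376, 0.2518, 0.1972]
eef_rot: [1.0, 0.022, -0.0, 0.003]
ft_force: [0.6, 0.4, -2.3]
width: 0.0243
grip_force: 45.0
```

```bash
python3 - <<'E'
from h import *
print(read_state()["ee_pos"])
c=cam("scene");save(c,"sc5f");np.savez("sc5.npz",**c)
i=cv2.resize(c["image"][140:250,195:305],(600,600),interpolation=cv2.INTER_CUBIC);cv2.imwrite("pics/sc5.png",i[...,::-1])
E
```

```text
[0.53755759 0.25183437 0.1972212 ]
```

View pics/sc5.png

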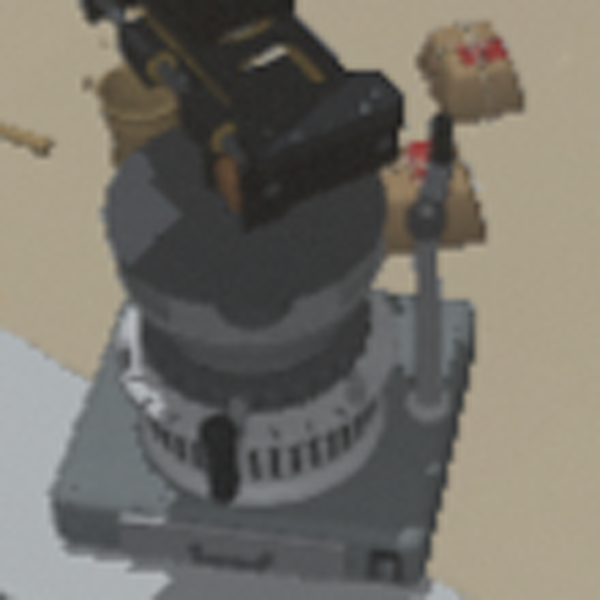

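sc5 shows the lid (centre about (245,220)) hovering over the hopper, the latch clear at (430,200), and the lever post at (220,460). I'm lowering slowly and watching the force.

Call:
step_arm:
  delta_pos:
    - [0,-0.03,-0.15]
    - [0,0,-0.15]
    - [0,0,-0.15]
    - [0,0,-0.1]
    - [0,0,0]
  turn: [0,0,0,0,0]

```text
time: 27.65
ee_pos: [0.537, 0.2512, 0.1827]
eef_rot: [1.0, 0.022, -0.001, 0.003]
ft_force: [0.3, -0.3, -2.8]
width: 0.0241
grip_force: 45.0
```

Call:
step_arm:
  delta_pos:
    - [0,0,-0.12]
    - [0,0,-0.1]
    - [0,0,0]
  turn: [0,0,0]

```text
time: 27.95
ee_pos: [0.5371, 0.2512, 0.1772]
eef_rot: [1.0, 0.022, -0.001, 0.003]
ft_force: [-0.5, -1.0, -3.2]
width: 0.0241
grip_force: 45.0
```

Call:
step_arm:
  delta_pos:
    - [0,0,-0.06]
    - [0,0,-0.04]
    - [0,0,0]
  turn: [0,0,0]

```text
time: 28.25
ee_pos: [0.5372, 0.2512, 0.1751]
eef_rot: [1.0, 0.022, -0.001, 0.003]
ft_force: [-0.3, -0.5, -3.0]
width: 0.0242
grip_force: 45.0
```

Call:
step_arm:
  delta_pos:
    - [0,0,-0.04]
    - [0,0,0]
  turn: [0,0]

```text
time: 28.45
ee_pos: [0.5373, 0.2512, 0.1741]
eef_rot: [1.0, 0.022, -0.0, 0.003]
ft_force: [0.3, 0.2, -3.4]
width: 0.0239
grip_force: 45.0
```

Call:
step_arm:
  delta_pos:
    - [0,0,-0.04]
    - [0,0,0]
  turn: [0,0]

```text
time: 28.65
ee_pos: [0.5374, 0.2513, 0.1737]
eef_rot: [1.0, 0.022, -0.0, 0.003]
ft_force: [-2.8, -1.1, 2.9]
width: 0.0238
grip_force: 45.0
```

Call:
step_arm:
  delta_pos:
    - [0,0,-0.04]
    - [0,0,0]
  turn: [0,0]

```text
time: 28.85
ee_pos: [0.5374, 0.2513, 0.1736]
eef_rot: [1.0, 0.022, -0.0, 0.003]
ft_force: [-5.6, -2.5, 10.2]
width: 0.024
grip_force: 45.0
```

Contact came at exactly the seated height. Releasing and lifting.

Call:
step_arm:
  delta_pos:
    - [0,0,0.04]
    - [0,0,0]
    - [0,0,0]
    - [0,0,0]
    - [0,0,0.2]
    - [0,0,0.4]
    - [0,0,0.8]
    - [0,0,1]
    - [0,0,1]
    - [0,0,1]
    - [-0.5,-0.5,1]
    - [-0.5,-0.5,0.6]
  turn: [0,0,0,0,0,0,0,0,0,0,0,0]
  grip: 0.4

```text
time: 30.05
ee_pos: [0.5123, 0.2265, 0.3256]
eef_rot: [1.0, 0.023, 0.001, 0.002]
ft_force: [0.3, 0.7, 0.7]
width: 0.0523
grip_force: 0.0
```

```bash
python3 - <<'E'
from h import *
s=read_state();print(s["ee_pos"],s["joint_positions"].round(2))
W=cam("wrist");np.savez("w6.npz",**W);C=np.array([.538,.2513])
for n,w in(("scene",cloud(cam("scene"))),("wrist",wcloud(W))):
    q=topmap(w,.164,.182,C,.12)
    if len(q)<50: print(n,len(q));continue
    f=least_squares(lambda p:p[0]+p[1]*(q[:,0]-C[0])+p[2]*(q[:,1]-C[1])-q[:,2],[.172,0,0],loss="soft_l1",f_scale=.001).x
    k=topmap(w,.186,.205,C,.03);g=topmap(w,.198,.212,(.654,.257),.03);g2=topmap(w,.198,.212,(.645,.250),.05)
    print(n,len(q),f.round(4),"knob",k.mean(0) if len(k) else 0,k[:,2].max() if len(k) else 0,"peg",g2.mean(0) if len(g2) else 0,len(g2))
o=cv2.resize(wray(W,.172,.58,.26,.3),(500,500));cv2.imwrite("pics/w6.png",o[...,::-1])
E
```

```text
[0.51228577 0.22654904 0.32560491] [-0.76  0.15  0.29  1.48 -0.04  1.52 -1.99]
scene 1735 [ 0.1714  0.005  -0.0007] knob [0.53493153 0.24573074 0.19463426] 0.2003485918019321 peg [0.64343505 0.24386261 0.20465777] 19
wrist 18009 [0.1729 0.0036 0.0004] knob [0.53875033 0.25088043 0.19781028] 0.20081139798308362 peg [0.64505019 0.24706923 0.2073409 ] 160
```

View pics/w6.png

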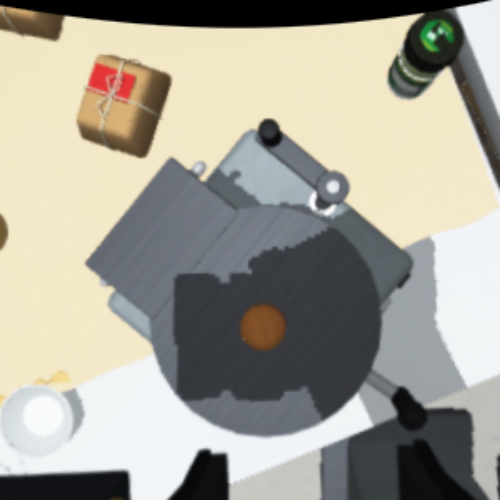

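w6: the lid lies flat (plane slopes ≤0.005) and the knob (263,327) is over the centre at its seated height. The latch peg at (270,130) gives (0.646,0.248), and the lever post at (405,410) hasn't moved. Now the latch.

```bash
python3 - <<'E'
from h import *
w=wcloud(dict(np.load("w6.npz")));b=topmap(w,.1,.25,(.6172,.2123),.014);print("boss z",np.percentile(b[:,2],[50,95,100]),b[b[:,2]>.17].mean(0))
w6=np.array([.6172,.2123]);p=None
for th,s in zip(range(0,101,10),np.linspace(-8,8,11)):
    t=np.radians(50.7+th);n=w6+.046*np.array([np.cos(t),np.sin(t)])+[.0155,s/1000]
    print(th,n.round(4),((n-p)/.025).round(2) if p is not None else "");p=n
E
```

```text
boss z [0.18579375 0.18828342 0.18932992] [0.61784961 0.213322   0.18536134]
0 [0.6618 0.2399] 
10 [0.6552 0.246 ] [-0.26  0.24]
20 [0.6479 0.2509] [-0.29  0.2 ]
30 [0.6401 0.2545] [-0.31  0.14]
40 [0.6321 0.2567] [-0.32  0.09]
50 [0.6242 0.2575] [-0.32  0.03]
60 [0.6164 0.2569] [-0.31 -0.02]
70 [0.6092 0.2551] [-0.29 -0.08]
80 [0.6027 0.252 ] [-0.26 -0.12]
90 [0.5971 0.2478] [-0.22 -0.17]
100 [0.5926 0.2428] [-0.18 -0.2 ]
```

Call:
step_arm:
  delta_pos:
    - [0.7,0,0]
    - [1,-0.2,0]
    - [1,-0.2,0]
    - [1,-0.2,0]
    - [1,-0.1,0]
    - [1,0,0]
    - [0.6,0,0]
    - [0.4,0,0]
    - [0,0,0]
  turn: [0,0,0,0,0,0,0,0,0]
  grip: 1.0
  newtons: 20

```text
time: 31.05
ee_pos: [0.6806, 0.209, 0.3212]
eef_rot: [1.0, 0.022, -0.001, 0.004]
ft_force: [0.3, -0.2, 0.2]
width: 0.0008
grip_force: 0.0
```

Call:
step_arm:
  delta_pos:
    - [-0.1,0.5,-0.2]
    - [0,0.46,-0.6]
    - [0,0,-1]
    - [0,0,-1]
    - [0,0,-1]
    - [0,0,-0.8]
    - [0,0,-0.4]
    - [0,0,-0.2]
    - [0,0,0]
    - [0,0,0]
  turn: [0,0,0,0,0,0,0,0,0,0]

```text
time: 32.05
ee_pos: [0.6776, 0.2331, 0.1943]
eef_rot: [1.0, 0.022, 0.0, 0.003]
ft_force: [0.0, -0.5, -0.2]
width: 0.0007
grip_force: 0.0
```

Call:
step_arm:
  delta_pos:
    - [-0.3,0.1,-0.12]
    - [-0.34,0.17,0]
    - [-0.26,0.24,0]
    - [-0.29,0.2,0]
    - [-0.31,0.14,0]
    - [-0.32,0.09,0]
    - [-0.32,0.03,0]
    - [-0.31,-0.02,0]
    - [-0.29,-0.08,0]
    - [-0.26,-0.12,0]
    - [0,0,0]
  turn: [0,0,0,0,0,0,0,0,0,0,0]

```text
time: 33.15
ee_pos: [0.6018, 0.2501, 0.1903]
eef_rot: [1.0, 0.022, -0.0, 0.003]
ft_force: [2.3, -2.2, 0.4]
width: 0.0002
grip_force: 1.3
```

Call:
step_arm:
  delta_pos:
    - [-0.22,-0.17,0]
    - [-0.18,-0.2,0]
    - [0,0,0]
  turn: [0,0,0]

```text
time: 33.45
ee_pos: [0.5927, 0.2407, 0.1904]
eef_rot: [1.0, 0.022, 0.0, 0.003]
ft_force: [4.5, -2.7, -0.6]
width: 0.0003
grip_force: 2.2
```

```bash
cat > peg.py <<'E'
from h import *
print(read_state()["ee_pos"].round(4),read_state()["ft_force"].round(1))
o=np.array([.6172,.2123])
for n,w in(("scene",cloud(cam("scene"))),("wrist",wcloud(cam("wrist")))):
    q=topmap(w,.196,.211,o,.056);r=np.hypot(*(q[:,:2]-o).T);q=q[r>.036];q=q[np.hypot(*(q[:,:2]-[.538,.2513]).T)>.02]
    print(n,len(q),q.mean(0).round(4) if len(q) else 0,[np.degrees(np.arctan2(q[:,1].mean()-o[1],q[:,0].mean()-o[0]))-50.7] if len(q) else 0)
E
python3 peg.py
```

```text
[0.5927 0.2407 0.1904] [ 4.5 -2.7 -0.6]
scene 39 [0.5782 0.2334 0.2037] [np.float64(100.93798103690158)]
wrist 111 [0.6037 0.2478 0.2034] [np.float64(60.10946635947032)]
```

Call:
step_arm:
  delta_pos:
    - [-0.1,-0.1,0]
    - [0,0,0]
  turn: [0,0]

```text
time: 33.75
ee_pos: [0.5922, 0.2406, 0.1907]
eef_rot: [1.0, 0.022, 0.003, 0.002]
ft_force: [16.3, 4.0, -6.3]
width: 0.0006
grip_force: 8.0
```

Call:
step_arm:
  delta_pos:
    - [-0.1,-0.1,0]
    - [0,0,0]
  turn: [0,0]

```text
time: 33.95
ee_pos: [0.5917, 0.2395, 0.1912]
eef_rot: [1.0, 0.023, 0.005, 0.001]
ft_force: [25.6, 8.8, -9.8]
width: 0.0005
grip_force: 13.0
```

Call:
step_arm:
  delta_pos:
    - [0.3,0.3,0]
    - [0.2,0.2,0.1]
    - [0,0,0.6]
    - [0,0,1]
    - [0,0,1]
    - [0,0,1]
    - [0,0,1]
    - [-0.7,-0.3,0.6]
    - [-0.8,-0.4,0]
    - [-0.8,-0.4,0]
    - [-0.6,-0.3,0]
    - [0,0,0]
  turn: [0,0,0,0,0,0,0,0,0,0,0,0]

```text
time: 35.15
ee_pos: [0.526, 0.2138, 0.3246]
eef_rot: [1.0, 0.022, -0.0, 0.002]
ft_force: [-0.6, -0.1, 0.6]
width: 0.0005
grip_force: 0.0
```

```bash
python3 peg.py; python3 - <<'E'
from h import *; from arc import C
c=cam("wrist");w=wcloud(c)
l=topmap(w,.150,.166,(.475,.159),.05);l=l[np.hypot(*(l[:,:2]-C).T)>.09];m=l.mean(0)-[*C,0];print("post",len(l),np.degrees(np.arctan2(m[1],m[0]))%360-175.7)
k=topmap(w,.186,.205,C,.02);print("knob",k.mean(0),k[:,2].max())
o=cv2.resize(wray(c,.18,.56,.24,.3),(500,500));cv2.imwrite("pics/w7.png",o[...,::-1])
E
```

```text
[0.526  0.2138 0.3246] [-0.6 -0.1  0.6]
scene 23 [0.5741 0.2299 0.2036] [np.float64(107.04886598170789)]
wrist 144 [0.5774 0.2338 0.2074] [np.float64(100.89669247765976)]
post 216 60.402728114610284
knob [0.53903135 0.2505952  0.19761235] 0.20122243402617612
```

View pics/w7.png

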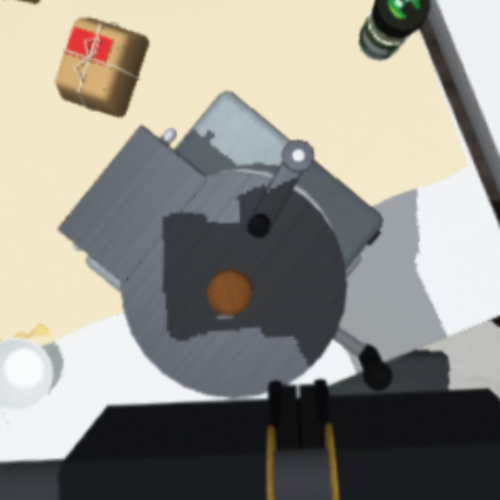

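w7: the latch arm lies in over the lid with its peg at (259,225), at 100.9° and so at its stop. The lid is seated with the knob at (229,293), the lever post (376,370) is at four clicks, and the bystanders in view are untouched. Handing in.

```bash
python3 -c "
from bench import *
print(close_job())"
```

```text
the job is handed in; nothing more can be done
None
```

The job is handed in at about 35 s of the 72 s allowed. The collar went to the zero stop and back four clicks (last measured at 60.4°), the lid is seated flat on both hinge pins, and the latch is in against its stop; the lid was set back on the table once to regrip it because joint 7 had reached its limit.

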